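Lock the meal tray to its stand with the T-toggle

ROBOT

A 6-joint arm with a two-finger parallel gripper is mounted at the origin on the work surface. World frame = base frame: x ahead of the robot, y to its left, z up, the work surface at z = 0. Lengths are in m, angles in rad, forces in N, time in s.
With the tool pointing down it reaches from about 0.425 to 1.125 m from the base axis. Payload 14.9 kg.
Tool frame: the origin (TCP) lies at the very end of the fingers, on their centre line; the grasp point (between the pads) lies 19 mm behind it (arm.pinch_z is the distance from the TCP to the grasp point, in m); z points along the fingers, y is the line along which they close (so a half turn about z gives the same grasp; the last joint's range is limited). The gripper opens to 91 mm and grips with 3 to 60 N. Pads are 32 mm wide; open, the fingers measure 118 mm over their backs; the gripper's body (76 mm by 178 mm) begins 60 mm behind the grasp point.
Start: joints at [1.136, 0.379, 1.734, -0, 1.028, -0.033], TCP at [0.274, 0.644, 0.214] pointing down, gripper open.
Joint ranges: [-2.77, 2.77], [-0.74, 2.19], [0, 2.66], [-1.06, 4.2], [0.31, 2.87], [-3.08, 3.08]. Speed limits (rad/s): [1.89, 1.89, 2.39, 3.14, 3.14, 3.14].

INTERFACE

Orientations are given as a rotation vector (axis times angle).
In Python, from station import arm, eyes, nets gives the robot as it stands.
- The arm moves only by the shell command python3 -m pendant 'ROWS' [FORCE]. ROWS is JSON, one flat list of numbers, 7 for each row, row after row: the shift along the tool's x, y, z in cm, then the turn, a rotation vector about the tool's x, y, z in units of 5 degrees (1.0 is 5 degrees), then the opening, from 0 (shut) to 1 (fully open). In form: [dx, dy, dz, wx, wy, wz, hand, dx, dy, dz, wx, wy, wz, hand, ...]. A call has 1 to 8 rows; each row shifts and turns the commanded pose from where the row before left it, along the tool's axes as they then stand; what a row does not reach is not made up. A row lasts 1/12 s, in which the tool goes at most 41.7 mm and 7.16 degrees, less where a joint would pass 70% of its speed; a pose out of reach is approached as far as the arm can. A call with a gripper value outside its range is refused whole. The fingers move at their own pace and stop on an object; FORCE is the grip in N (left out, the last holds). Time passes only in rows, so rows that do not move let the fingers close. It gives the time, the measured TCP pose, the force, the opening and the grip force at its end, in the units of the state.
- arm.read_state(): the state, without advancing time (a new reading comes with each control period).
- eyes.get_image(name): name is "scene" or "top" or "wrist"; returns the picture (480x640x3 uint8, red, green, blue); there is no depth.
- eyes.camera_params(name): a dict with "vertical_fov" (degrees; the focal length in pixels is half the picture's height over the tangent of half this angle, whatever the lens; pixels are square), "cx", "cy" (the principal point, pixels), "extrinsics" (4x4, takes a point from world to camera coordinates); the wrist camera has in their place "mount" (4x4, takes a point from camera to tool coordinates, whose origin is the TCP and whose axes are the flange's). Camera axes: x right, y down, z forward; pixel columns grow to the right and rows downward; lengths in m; the calibration is good to about 2 mm. A picture is of the moment at which its call begins: read the wrist's pose just before it. camera_params takes no time and is no camera call.
- arm.close_job(): hands the job in; it is judged then, once.
Trained networks look in the newest picture that a camera, given by its name, has taken for a name from the list of things; names that differ only in an ending like _2 or _b are one class to them, and where a whole thing is asked for, a point or a joint stands for the part that bears it (a point fixed in the world has none). Each returns a list of dicts, best first, with "score" (0 to 1); they miss things now and then, are a little off and sometimes report something else, mostly with a low value. They report only what shows in the picture. A call takes as long as a camera call. They do not tell look-alikes from the thing itself.
- nets.regions_of(camera, query): "region" (480x640 bool, what is visible of it) and "box" ([left, top, right, bottom] in pixels, round what is visible of it).
The state is a dict: "t": time; "joint_positions": joint angles; "dq": joint speeds; "tau": joint torques, N m; "ee_pos": TCP position; "orientation": TCP orientation; "contact_force": force on the tool from outside, world axes, zero at the start; "torque": the same for the moment, N m; "opening": opening from 0.0 (shut) to 1.0 (fully open); "gripper_force": force on a finger pad.
Only numpy, scipy, OpenCV 4.12 (cv2) and the standard library are available. Lean on these libraries where they do the work, as an engineer would, in place of code of your own. Each camera call takes 0.05 s, during which the arm holds its last target. There are 200 camera calls.

TASK

Lock the meal tray to its stand: take the orange T-toggle out of its blue rest, pass its cross-bar through the slot in the tray's steel tongue, press it in against its spring, give it a quarter turn and let it come back up so that it seats crosswise and holds, then let go of it. Feel for the slot gently, never pushing on the tray or stand with more than 45 N, and leave everything else on the table where it is.

Things in the scene. Friction and masses are not known exactly. Their poses are not given: they have to be found in the camera images.
- toggle_grip (a point): Loose upright T-toggle, about 0.14 kg, 77 mm tall: point on its axis in the orange handle, 58 mm above the foot (the cross-bar's underside). z up, x along the cross-bar and handle; a half turn makes no difference. Handle 50 (x) by 14 (y) mm, from 37 to 77 mm above the foot; grip it across the 14 mm. It hangs by its collar in the blue rest at the start.
- toggle_bar (a point): Centre of the toggle's steel cross-bar, 4 mm above the foot, same axes: bar 64 (x) by 8 (y) by 8 (z) mm, on a round steel shaft 8 mm in diameter.
- collar_face (a point): Centre of the underside of the toggle's black spring collar, a disc 36 mm in diameter and 6 mm thick round the shaft. At rest it is 17 mm above the foot; it can be pushed 12 mm up the shaft against its spring (2.7 N at first, 0.6 N more per mm, 10 N at the hard stop).
- rest (a point): Top centre of the fixed blue rest, 84 (x) by 53 (y) mm, 40 mm above the table, with a slot 69 (x) by 13 (y) mm, 34 mm deep, where the bar hangs. Under it a grey plate, 130 mm in x, reaches 130 mm to +y and 70 mm to -y.
- lock (a point): Nominal slot centre, on top of the tray's steel tongue, 42 mm above the table. z up, x along the slot towards the tray. Slot 68 (x) by 10 (y) mm in 5 mm steel. The white tray and its tongue have side play: the real slot lies up to 10 mm to +y or -y of this point, held by about 8 N of friction; this offset is not reported. x and direction are true. Tray rim 77 mm away at +x, 11 mm higher.
- groove (a point): Where the bar's top seats, 13 mm below lock, same axes: underside of the stand's fixed 8 mm lip (opening 72 (x) by 30 (y) mm) under the tongue. A groove 18 mm wide runs along y between ribs 3 mm high. The bar can turn, either way, only with its top 3 to 8 mm below this point; once crosswise (along y) the spring lifts it into the groove. The hollow's floor is 23 mm below this point.
- dock: Fixed stand carrying the tray: grey lock head 88 by 116 mm, wooden bearers 36 mm high, white tray 236 by 316 mm with a yellow check. Origin on the table under lock, same axes. It is rigid: touching the steel down at 8 mm/s peaks below 30 N, at 15 mm/s near 40 N.
- snackbox: Bystander on the tray: clear snack box, 90 by 150 by 32 mm. Origin under its centre.
- teacup: Bystander on the tray: white cup 72 mm wide, 60 mm tall. Origin under its centre.
- creamjar: Bystander on the rest's grey plate: jar 44 mm wide, 40 mm tall, about 100 mm to +y of the rest. Origin under its centre.
- mug: Bystander: blue mug 76 mm wide, 90 mm tall. Origin under its centre.
- gel: Bystander: bottle 60 mm wide, 150 mm tall. Origin under its centre.
- tissues: Bystander: green tissue box 110 by 220 by 60 mm. Origin under its centre.
- penpot: Bystander: red pen pot 70 mm wide, 90 mm tall. Origin under its centre.
Mind the look-alikes: they are no part of the job. Of the things that look like the part that bears toggle_grip, the middle-sized one is meant.

How it is judged:
By the outcome, as a careful person would: the job done as asked, in the order asked, and still so for the second after the job is handed in, with the robot touching nothing.
It also fails if it takes over 67 s, if anything falls off the work surface, if the arm or the gripper's body presses on something with over 40 N, if the wrist force passes 120 N, or if a joint passes its speed limit or range.

## Working session

There is one attempt and no reset: what is moved stays moved. The work goes in short steps, Python scripts to look and compute and a shell command to move; the robot and the scene stay as the last step left them, time stands still between calls to the robot, and variables do not carry over. Pictures are saved under pics/ and viewed, at most 10 in all, crops included, and the job is handed in when it is done.

```bash
mkdir -p pics; ls
cat > h.py <<'E'
import numpy as np, cv2
from station import arm, eyes, nets
from scipy.spatial.transform import Rotation as R
def T():
    s=arm.read_state(); M=np.eye(4); M[:3,:3]=R.from_rotvec(s["orientation"]).as_matrix(); M[:3,3]=s["ee_pos"]; return M
def cam(name):
    p=eyes.camera_params(name); f=240/np.tan(np.radians(p["vertical_fov"])/2)
    C=T()@np.array(p["mount"]) if name=="wrist" else np.linalg.inv(np.array(p["extrinsics"]))
    return f,p["cx"],p["cy"],C
def px2w(c,u,v,z):
    f,cx,cy,C=c; d=C[:3,:3]@np.array([(u-cx)/f,(v-cy)/f,1]); o=C[:3,3]; return o+d*(z-o[2])/d[2]
def w2px(c,P):
    f,cx,cy,C=c; q=np.linalg.inv(C)@np.append(P,1); return f*q[0]/q[2]+cx,f*q[1]/q[2]+cy
def snap(name,fn):
    c=cam(name); im=eyes.get_image(name); cv2.imwrite("pics/"+fn,cv2.cvtColor(im,cv2.COLOR_RGB2BGR)); return c,im
E
python3 - <<'E'
from h import *
print(arm.read_state())
for n in ("top","scene"):
    c,im=snap(n,n+"0.png"); print(n,c)
    for q in ("toggle_grip","rest","lock","dock","collar_face","creamjar"):
        try:
            for r in nets.regions_of(n,q): 
                m=r["region"]; ys,xs=np.nonzero(m); print(q,round(r["score"],2),r["box"],xs.mean(),ys.mean())
        except Exception as e: print(q,e)
E
```

```text
pics
{'t': 0.0, 'joint_positions': array([ 1.13568562e+00,  3.79417452e-01,  1.73478011e+00, -4.63247210e-06,
        1.02847824e+00, -3.32693285e-02]), 'dq': array([ 1.03566871e-03,  5.27349087e-04, -4.68649819e-05, -4.17019719e-04,
        1.40717916e-03, -6.57909490e-04]), 'tau': array([ 1.00733450e-03, -7.63751936e+01, -4.34350383e+01,  6.51140325e-02,
        4.25365625e-02, -1.08669226e-04]), 'ee_pos': array([0.27360044, 0.6438891 , 0.21328237]), 'orientation': array([-6.26919455e-01, -3.07815183e+00,  1.65627487e-03]), 'contact_force': array([-0.44444303,  0.24294536,  0.15419727]), 'torque': array([ 0.02754043, -0.03930307, -0.0692992 ]), 'gripper_force': 0.0, 'opening': 1.0002932985670203}
top (np.float64(622.2312719308296), 319.2237816512841, 242.23993177525452, array([[ 2.09278131e-02, -9.89380475e-01,  1.43834290e-01,
         2.83343029e-01],
       [-9.99777457e-01, -2.10924673e-02,  3.80162255e-04,
         1.84736029e-02],
       [ 2.65769494e-03, -1.43810236e-01, -9.89601714e-01,
         1.97809082e+00],
       [ 0.00000000e+00,  0.00000000e+00,  0.00000000e+00,
   
[... 1136 characters left out ...]
ip 0.55 [208.9, 291.8, 235.1, 312.6] 217.96363636363637 305.53939393939396
toggle_grip 0.47 [261.2, 329.6, 277.5, 343.5] 267.5388349514563 337.16990291262135
rest 0.94 [193.6, 272.2, 257.2, 341.1] 225.78818660647104 309.556057185854
lock 0.63 [280.2, 179.2, 425.4, 300.7] 346.9392603477835 232.75802106294393
dock 0.82 [285.3, 178.1, 426.4, 300.9] 347.3513020199562 232.73910927232905
collar_face 0.69 [182.6, 369.7, 201.6, 384.3] 193.0857142857143 377.22857142857146
collar_face 0.64 [216.2, 310.7, 223.5, 315.8] 219.15151515151516 311.90909090909093
collar_face 0.49 [263.1, 340.0, 269.8, 343.9] 267.24242424242425 340.54545454545456
creamjar 0.73 [215.9, 268.3, 230.6, 285.4] 223.47265625 276.9375
```

Run:
```python
from h import *
a=cv2.imread("pics/top0.png")[130:370,110:560]; cv2.imwrite("pics/top0c.png",cv2.resize(a,(800,427),interpolation=cv2.INTER_CUBIC))
```

```text
(no output)
```

View pics/top0c.png

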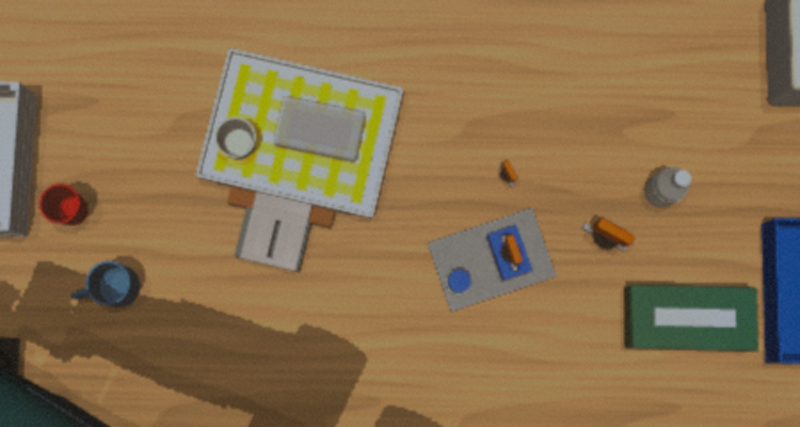

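View pics/scene0.png

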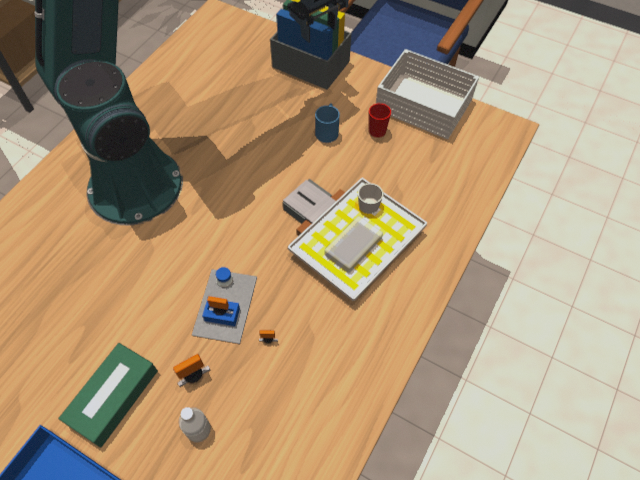

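```bash
cat >> h.py <<'E'
def ang(m):
    (c,(w,h),a)=cv2.minAreaRect(cv2.findNonZero(m.astype(np.uint8))); return c,w,h,a
E
python3 - <<'E'
from h import *
c=cam("top"); im=cv2.imread("pics/top0.png")
f=lambda u,v:(110+u*.5625,130+v*.5621)
P=lambda n,u,v,z:print(n,px2w(c,*f(u,v),z).round(4))
P("togtop",512,250,.1);P("jar",459,280,.04)
P("slot",275,238,.042);P("s1",271,257,.042);P("s2",278,220,.042)
P("head a",237,257,.042);P("head b",298,271,.042)
P("tray l",198,178,.05);P("tray r",373,216,.05)
for q in((429,242),(534,209),(554,274),(450,310)):P("plate",*q,.003)
# blue rest
hsv=cv2.cvtColor(im,cv2.COLOR_BGR2HSV)
m=cv2.inRange(hsv,(100,120,60),(125,255,255)); m[:,:380]=0;m[:,425:]=0;m[:245]=0;m[:305]=m[:305];m[305:]=0
cc,w,h,a=ang(m);print(cc,w,h,a,[px2w(c,*p,.04).round(4) for p in cv2.boxPoints((cc,(w,h),a))],px2w(c,*cc,.04))
E
```

```text
togtop [ 0.4748 -0.2213  0.1   ]
jar [ 0.4262 -0.1363  0.04  ]
slot [0.493  0.1883 0.042 ]
s1 [0.4594 0.1942 0.042 ]
s2 [0.525  0.1841 0.042 ]
head a [0.4581 0.2539 0.042 ]
head b [0.4358 0.1461 0.042 ]
tray l [0.5957 0.3271 0.05  ]
tray r [0.5347 0.0168 0.05  ]
plate [ 0.4959 -0.0847  0.003 ]
plate [ 0.5597 -0.2732  0.003 ]
plate [ 0.4432 -0.3089  0.003 ]
plate [ 0.3753 -0.1237  0.003 ]
(396.3000183105469, 271.4000244140625) 26.246902465820312 16.76007080078125 71.56504821777344 [array([ 0.5081, -0.1857,  0.04  ]), array([ 0.5259, -0.2355,  0.04  ]), array([ 0.4482, -0.2615,  0.04  ]), array([ 0.4306, -0.212 ,  0.04  ])] [ 0.47804594 -0.22369039  0.04      ]
```

```bash
python3 -c "
from h import *
print(eyes.camera_params('wrist'),arm.pinch_z);print(T().round(3))"
python3 -m pendant '[-2.7,-2.4,-0.3,0,0,0,1,-2.7,-2.4,-0.3,0,0,0,1,-2.7,-2.4,-0.3,0,0,0,1,-2.7,-2.4,-0.3,0,0,0,1,-2.7,-2.4,-0.3,0,0,0,1,-2.7,-2.4,-0.3,0,0,0,1,-2.7,-2.4,-0.3,0,0,0,1]'
python3 -m pendant '[-2.7,-2.4,-0.3,0,0,0,1,-2.7,-2.4,-0.3,0,0,0,1,-2.7,-2.4,-0.3,0,0,0,1,-2.7,-2.4,-0.3,0,0,0,1,-2.7,-2.4,-0.3,0,0,0,1]'
python3 -c "
from h import *
c,im=snap('wrist','w1.png');print(w2px(c,[.493,.188,.042]))"
```

```text
{'vertical_fov': 67.34071466534161, 'cx': 323.7457922372803, 'cy': 243.440456649262, 'mount': array([[-7.93717563e-04, -9.60919680e-01, -2.76826188e-01,
         7.95306322e-02],
       [ 9.99999465e-01, -9.46299268e-04,  4.17592181e-04,
         8.84867559e-04],
       [-6.63232964e-04, -2.76825708e-01,  9.60919917e-01,
        -1.70974621e-01],
       [ 0.00000000e+00,  0.00000000e+00,  0.00000000e+00,
         1.00000000e+00]])} 0.0188
[[-0.92   0.391  0.     0.274]
 [ 0.391  0.92   0.     0.644]
 [ 0.     0.    -1.     0.214]
 [ 0.     0.     0.     1.   ]]
t: 1.28
ee_pos: [0.3824, 0.4142, 0.2352]
orientation: [0.626, 3.078, 0.0]
contact_force: [1.0, 0.3, 0.3]
opening: 1.0
gripper_force: 0.0
t: 1.7
ee_pos: [0.4598, 0.2509, 0.2503]
orientation: [0.627, 3.078, 0.001]
contact_force: [0.4, -0.0, -0.4]
opening: 1.001
gripper_force: 0.0
(np.float64(282.5006838149887), np.float64(265.30499215577066))
```

View pics/w1.png

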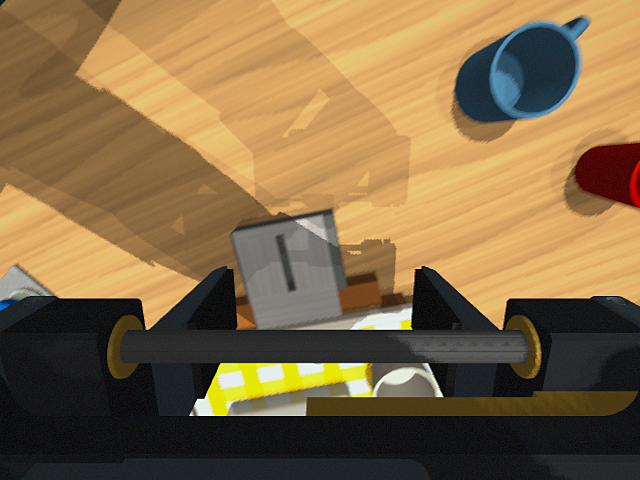

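Lock head at (235–345, 210–325); its dark slot runs (277,236)–(292,291); mug and pen pot are clear.

Run:
```python
from h import *
c=cam("wrist"); im=cv2.imread("pics/w1.png"); g=cv2.cvtColor(im,cv2.COLOR_BGR2GRAY)
print(g[265,255:330:3])
m=np.zeros_like(g); m[228:300,266:302]=(g[228:300,266:302]<75)
n,l,st,_=cv2.connectedComponentsWithStats(m); k=1+st[1:,4].argmax(); cc,w,h,a=ang(l==k); print(st[k],cc,w,h,a)
ys,xs=np.nonzero(l==k)
W=np.array([px2w(c,x,y,.042)[:2] for x,y in zip(xs,ys)]); mu=W.mean(0); u=np.linalg.svd(W-mu)[2][0]; u*=np.sign(u[0])
p=(W-mu)@u; q=(W-mu)@[-u[1],u[0]]
print(mu,np.degrees(np.arctan2(u[1],u[0])),p.min(),p.max(),mu+u*(p.min()+p.max())/2,q.min(),q.max())
# head edges at top: corners
for uv in((232,232),(331,211),(258,328),(342,312)): print(px2w(c,*uv,.042).round(4))
```

```text
[118 114 116 116 122 129 129 128 134  99  62  71 111 131 128 130 135 135
 117 117 113 113 114 112 115]
[276 235  19  56 329] (285.2353210449219, 262.9411926269531) 56.26826477050781 6.305926322937012 75.96376037597656
[0.49413719 0.18794854] -11.753025978545239 -0.03233317276997171 0.03351644280587197 [0.49471643 0.18782803] -0.0036119638106677614 0.003628626495194003
[0.439  0.1496 0.042 ]
[0.46   0.2575 0.042 ]
[0.555  0.1243 0.042 ]
[0.5747 0.2231 0.042 ]
```

```bash
python3 -m pendant '[-1.56,-3.31,0,0,0,0,1,-1.56,-3.31,0,0,0,0,1,-1.56,-3.31,0,0,0,0,1,-1.56,-3.31,0,0,0,0,1,-1.56,-3.31,0,0,0,0,1,-1.56,-3.31,0,0,0,0,1,-1.56,-3.31,0,0,0,0,1]'
python3 -m pendant '[-1.56,-3.31,0,0,0,0,1,-1.56,-3.31,0,0,0,0,1,-1.56,-3.31,0,0,0,0,1,-1.56,-3.31,0,0,0,0,1,-1.56,-3.31,0,0,0,0,1,-1.56,-3.31,0,0,0,0,1]'
python3 -m pendant '[0,0,0,0,0,-1.4,1,0,0,0,0,0,-1.4,1,0,0,0,0,0,-1.4,1,0,0,0,0,0,-1.4,1,0,0,0,0,0,-1.4,1,0,0,0,0,0,-1.3,1,0,0,0,0,0,0,1]'
python3 - <<'E'
from h import *
c,im=snap('wrist','w2.png');print(w2px(c,[.478,-.2237,.04]),T().round(4))
for q in ("toggle_grip","rest","collar_face"):
    for r in nets.regions_of("wrist",q):
        print(q,round(r["score"],2),r["box"],ang(r["region"]))
E
```

```text
t: 2.33
ee_pos: [0.469, -0.0051, 0.2502]
orientation: [0.627, 3.078, 0.0]
contact_force: [0.5, 0.1, 0.5]
opening: 1.003
gripper_force: 0.0
t: 2.83
ee_pos: [0.4774, -0.2248, 0.2502]
orientation: [0.627, 3.078, -0.0]
contact_force: [0.7, 0.6, 0.9]
opening: 1.0
gripper_force: 0.0
t: 3.42
ee_pos: [0.4778, -0.2228, 0.25]
orientation: [-0.513, 3.099, -0.0]
contact_force: [-0.6, -0.9, -0.4]
opening: 0.998
gripper_force: 0.0
(np.float64(321.48319145202584), np.float64(215.43197228223733)) [[-9.490e-01 -3.152e-01  1.000e-04  4.777e-01]
 [-3.152e-01  9.490e-01 -1.000e-04 -2.228e-01]
 [-1.000e-04 -1.000e-04 -1.000e+00  2.500e-01]
 [ 0.000e+00  0.000e+00  0.000e+00  1.000e+00]]
toggle_grip 0.96 [276.7, 298.1, 300.1, 326.5] ((287.5, 313.5), 31.0, 21.0, 90.0)
toggle_grip 0.91 [306.4, 183.4, 339.7, 255.0] ((322.0, 218.49998474121094), 32.53885269165039, 67.62117004394531, 15.255120277404785)
toggle_grip 0.72 [94.7, 159.9, 202.2, 235.7] ((150.2513885498047, 194.0226593017578), 102.64214324951172, 62.79585647583008, 41.53177261352539)
rest 0.77 [259.3, 151.7, 435.0, 265.0] ((349.872314453125, 206.47503662109375), 109.76366424560547, 176.2072296142578, 88.9583740234375)
rest 0.39 [0.0, 0.7, 179.2, 101.5] ((89.0, 50.5), 101.0, 178.0, 90.0)
collar_face 0.86 [308.3, 202.6, 342.5, 231.9] ((323.5, 215.5), 27.0, 33.0, 90.0)
collar_face 0.75 [144.4, 170.9, 189.1, 209.4] ((169.31350708007812, 184.48106384277344), 46.820831298828125, 22.950096130371094, 43.66777801513672)
collar_face 0.48 [277.9, 308.7, 300.5, 325.9] ((290.0370788574219, 316.4896240234375), 20.482025146484375, 14.435470581054688, 29.357755661010742)
```

View pics/w2.png

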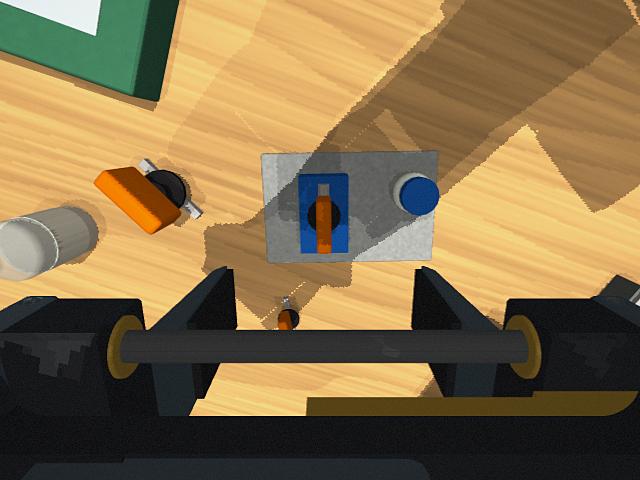

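The middle toggle stands in the blue rest at (323,225), handle aligned vertically in the image; jar at (415,194), the small decoy at (288,318).

Run:
```python
from h import *
c=cam("wrist"); im=cv2.imread("pics/w2.png"); hsv=cv2.cvtColor(im,cv2.COLOR_BGR2HSV)
m=cv2.inRange(hsv,(5,150,80),(18,255,255)); m[:,:305]=0;m[:,345:]=0;m[:170]=0;m[265:]=0
ys,xs=np.nonzero(m); print(xs.min(),xs.max(),ys.min(),ys.max(), hsv[200:256:6,324].tolist())
M=np.linalg.inv(T())
def show(xs,ys,z):
    W=np.array([px2w(c,x,y,z)[:2] for x,y in zip(xs,ys)]); mu=W.mean(0);u=np.linalg.svd(W-mu)[2][0]; u*=np.sign(u[0]); p=(W-mu)@u;q=(W-mu)@[-u[1],u[0]]
    ctr=mu+u*(p.min()+p.max())/2+np.array([-u[1],u[0]])*(q.min()+q.max())/2
    print(mu,ctr,np.degrees(np.arctan2(u[1],u[0])),np.ptp(p),np.ptp(q),"tool",(M@[*ctr,z,1]).round(4))
show(xs,ys,.1)
b=cv2.inRange(hsv,(100,120,40),(125,255,255)); b[:,:290]=0;b[:,360:]=0;b[:165]=0;b[265:]=0
ys,xs=np.nonzero(b); show(xs,ys,.04)
```

```text
305 344 195 263 [[14, 255, 100], [14, 255, 133], [14, 255, 127], [14, 255, 128], [14, 255, 128], [14, 255, 130], [14, 255, 127], [14, 255, 127], [14, 255, 186], [101, 46, 139]]
[ 0.47412152 -0.22273999] [ 0.47851722 -0.22137583] 20.249179154785793 0.06428121279467068 0.036736191956717845 tool [-0.0012  0.0011  0.15    1.    ]
[ 0.47118003 -0.22387557] [ 0.47606908 -0.22230528] 18.658036269623445 0.08734093857030999 0.05307669710982309 tool [0.0014 0.001  0.21   1.    ]
```

```bash
python3 -m pendant '[0.14,0.1,2.6,0,0,0,1,0,0,3,0,0,0,1,0,0,3,0,0,0,1,0,0,3,0,0,0,1,0,0,3,0,0,0,1,0,0,2.5,0,0,0,1,0,0,1.7,0,0,0,1]'
python3 -m pendant '[0,0,0,0,0,0,0,0,0,0,0,0,0,0,0,0,0,0,0,0,0,0,0,0,0,0,0,0,0,0,0,0,0,0,0,0,0,0,0,0,0,0,0,0,0,0,0,0,0,0,0,0,0,0,0,0]' 45
python3 -m pendant '[0,0,0,0,0,0,0,0,0,0,0,0,0,0,0,0,0,0,0,0,0]'; python3 -c "
from h import *
print(T().round(4), arm.read_state())"
```

```text
t: 4.2
ee_pos: [0.4751, -0.2218, 0.0596]
orientation: [0.5, -3.1, -0.002]
contact_force: [0.5, -0.3, 0.0]
opening: 0.999
gripper_force: 0.0
t: 4.87
ee_pos: [0.4762, -0.2224, 0.0623]
orientation: [-0.504, 3.1, -0.001]
contact_force: [-0.0, -0.4, 0.6]
opening: 0.45
gripper_force: 0.0
t: 5.12
ee_pos: [0.476, -0.2223, 0.0619]
orientation: [0.504, -3.101, -0.0]
contact_force: [0.6, 0.5, -0.6]
opening: 0.224
gripper_force: 0.0
[[-0.9484 -0.3169 -0.      0.476 ]
 [-0.3169  0.9484  0.     -0.2223]
 [ 0.      0.     -1.      0.0619]
 [ 0.      0.      0.      1.    ]] {'t': 5.1167, 'joint_positions': array([-4.81297482e-01,  3.52478699e-01,  2.13471971e+00, -1.24021629e-05,
        6.54419442e-01, -2.37458985e+00]), 'dq': array([ 6.51292895e-05,  5.92385843e-04, -6.21840511e-05, -1.19924849e-03,
        1.07710027e-03, -6.98786782e-04]), 'tau': array([ 1.46468443e-03, -6.01536226e+01, -2.93642700e+01, -4.90230310e-02,
        2.87408335e-02,  9.82421916e-04]), 'ee_pos': array([ 0.47603359, -0.22232987,  0.06193106]), 'orientation': array([ 5.04394495e-01, -3.10081206e+00, -1.42212994e-05]), 'contact_force': array([ 0.6061364 ,  0.46135459, -0.56396052]), 'torque': array([ 0.05977879, -0.00056587,  0.00549609]), 'gripper_force': 0.0, 'opening': 0.22375492276655026}
```

```bash
python3 -m pendant '[0,0,0,0,0,0,0,0,0,0,0,0,0,0,0,0,0,0,0,0,0,0,0,0,0,0,0,0]'
python3 -m pendant '[0,0,-1,0,0,0,0,0,0,-1,0,0,0,0,0,0,-2,0,0,0,0,0,0,-3,0,0,0,0,0,0,-3,0,0,0,0,0,0,-3,0,0,0,0]'
python3 - <<'E'
from h import *
M=T();print(M.round(4)[:,3]); y=np.degrees(np.arctan2(M[1,0],M[0,0])); print("yaw",y)
d=M[:3,:3].T@(np.array([.4945,.188,M[2,3]])-M[:3,3]); print(d, np.hypot(*d[:2]), arm.read_state()["opening"])
E
```

```text
t: 5.45
ee_pos: [0.4761, -0.2224, 0.0619]
orientation: [0.504, -3.101, 0.0]
contact_force: [0.4, -0.4, -0.9]
opening: 0.15
gripper_force: 45.0
t: 5.95
ee_pos: [0.4757, -0.2221, 0.1942]
orientation: [-0.504, 3.101, 0.0]
contact_force: [1.2, -0.6, -1.5]
opening: 0.151
gripper_force: 45.0
[ 0.4757 -0.2221  0.1942  1.    ]
yaw -161.52222579616804
[-1.47809009e-01  3.82983803e-01  3.15508560e-05] 0.4105168649959091 0.15083552588281554
```

```bash
python3 -m pendant '[-1.34,3.48,0,0,0,0,0,-1.34,3.48,0,0,0,0,0,-1.34,3.48,0,0,0,0,0,-1.34,3.48,0,0,0,0,0,-1.34,3.48,0,0,0,0,0,-1.34,3.48,0,0,0,0,0,-1.34,3.48,0,0,0,0,0]'
python3 -m pendant '[-1.35,3.48,0,0,0,0,0,-1.35,3.48,0,0,0,0,0,-1.35,3.48,0,0,0,0,0,-1.35,3.48,0,0,0,0,0]'
python3 -m pendant '[0,0,1,0,0,1.2,0,0,0,1,0,0,1.2,0,0,0,1,0,0,1.2,0,0,0,1,0,0,1.2,0,0,0,1,0,0,1.15,0,0,0,0,0,0,0,0,0,0,0,0,0,0,0]'
python3 - <<'E'
from h import *
M=T();print(M.round(4)); print("yaw",np.degrees(np.arctan2(M[1,0],M[0,0])))
c,im=snap('wrist','w3.png')
f=lambda p:w2px(c,(M@[*p,1])[:3])
for s in(1,-1): print("bar end",f([.032*s,0,.035]))
u=np.array([np.cos(np.radians(-11.3)),np.sin(np.radians(-11.3))])
for s in(1,-1): print("slot end",w2px(c,[*(np.array([.4945,.188])+s*.034*u),.042]))
print("dTool",M[:3,:3].T@(np.array([.4945,.188,M[2,3]])-M[:3,3]))
E
```

```text
t: 6.53
ee_pos: [0.4874, 0.0403, 0.1931]
orientation: [-0.504, 3.1, 0.0]
contact_force: [0.3, -0.3, -1.5]
opening: 0.15
gripper_force: 45.0
t: 6.87
ee_pos: [0.4945, 0.1896, 0.1931]
orientation: [-0.504, 3.1, 0.0]
contact_force: [1.5, -0.3, -1.2]
opening: 0.151
gripper_force: 45.0
t: 7.45
ee_pos: [0.4947, 0.1876, 0.1425]
orientation: [-0.303, -3.126, 0.0]
contact_force: [0.5, 0.5, -1.1]
opening: 0.151
gripper_force: 45.0
[[-9.813e-01  1.923e-01 -4.000e-04  4.947e-01]
 [ 1.923e-01  9.813e-01 -1.000e-04  1.876e-01]
 [ 4.000e-04 -2.000e-04 -1.000e+00  1.425e-01]
 [ 0.000e+00  0.000e+00  0.000e+00  1.000e+00]]
yaw 168.91238948789248
bar end (np.float64(321.6927446913028), np.float64(223.68143232349988))
bar end (np.float64(321.9318021633971), np.float64(322.0663697919862))
slot end (np.float64(322.6235392018633), np.float64(284.7358022131963))
slot end (np.float64(322.80742239071594), np.float64(201.45184046031227))
dTool [2.68805225e-04 3.95382740e-04 4.37391000e-08]
```

View pics/w3.png

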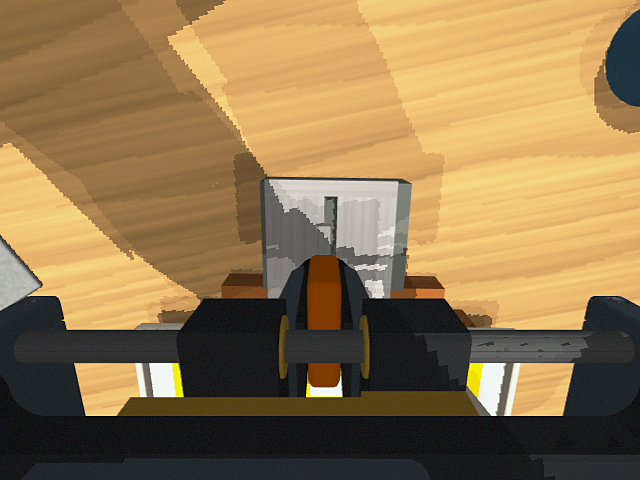

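Toggle in hand at (323,320); slot's near end at about (331,198), some pixels right of the predicted 322.7. Zooming in.

Run:
```python
from h import *
a=cv2.imread("pics/w3.png")[170:310,250:430]; cv2.imwrite("pics/w3c.png",cv2.resize(a,(756,588),interpolation=cv2.INTER_NEAREST))
```

```text
(no output)
```

View pics/w3c.png

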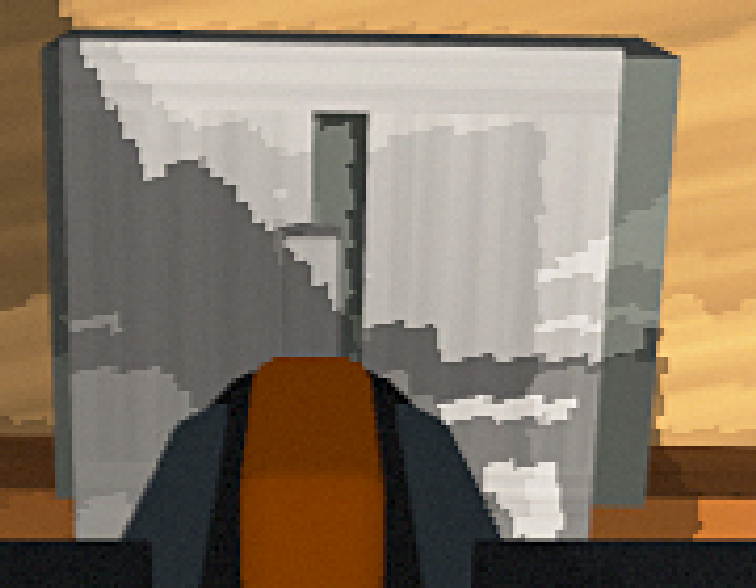

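```bash
python3 -m pendant '[0.25,0.45,0.4,0,0,0,0,0,0,1.5,0,0,0,0,0,0,1.5,0,0,0,0,0,0,1,0,0,0,0,0,0,0.5,0,0,0,0,0,0,0,0,0,0,0,0,0,0,0,0,0,0]'
python3 - <<'E'
from h import *
M=T();print(M.round(4)); print("yaw",np.degrees(np.arctan2(M[1,0],M[0,0])), arm.read_state()["contact_force"])
c,im=snap('wrist','w4.png')
f=lambda p:np.round(w2px(c,(M@[*p,1])[:3]),1)
zt=M[2,3]-.042
print("bar end top corners",f([.032,-.004,.031]),f([.032,.004,.031]),"bottom",f([.032,-.004,.039]),f([.032,.004,.039]))
print("slot near end corners if aligned",f([.034,-.005,zt]),f([.034,.005,zt]))
a=cv2.imread("pics/w4.png")[150:290,235:415]; cv2.imwrite("pics/w4c.png",cv2.resize(a,(756,588),interpolation=cv2.INTER_NEAREST))
E
```

```text
t: 8.08
ee_pos: [0.4935, 0.1926, 0.0932]
orientation: [-0.308, -3.126, -0.0]
contact_force: [-0.1, -0.1, -1.6]
opening: 0.153
gripper_force: 45.0
[[-0.9808  0.195  -0.      0.4935]
 [ 0.195   0.9808  0.      0.1926]
 [ 0.      0.     -1.      0.0932]
 [ 0.      0.      0.      1.    ]]
yaw 168.75317440086874 [-0.05714157 -0.06319479 -1.6484648 ]
bar end top corners [314.7 225.3] [328.6 225.2] bottom [315.  222.2] [328.4 222.2]
slot near end corners if aligned [313.8 214.8] [329.8 214.8]
```

View pics/w4c.png

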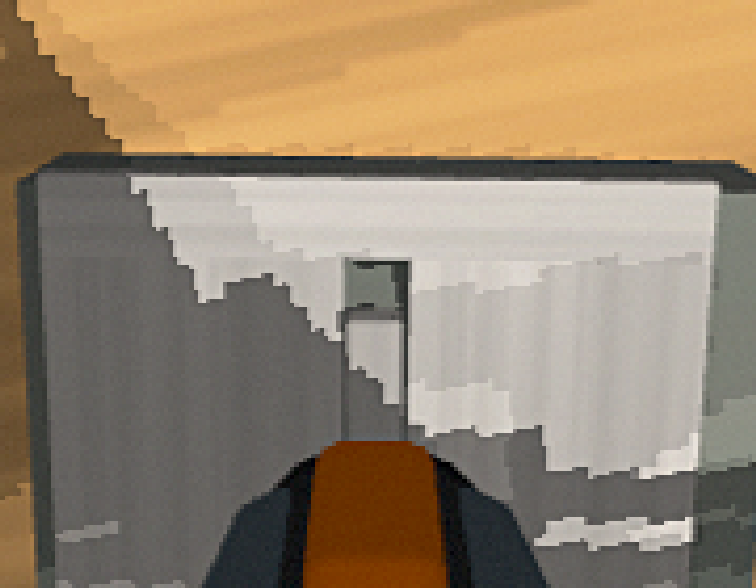

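Close up: slot centre (325,212 near end), bar centre 324 with its end at 225 — bar needs about 0.8 mm +y and 2.3 mm +x. Then feel down.

```bash
python3 -m pendant '[0.23,0.08,0.2,0,0,0,0,0,0,0.4,0,0,0,0,0,0,0.3,0,0,0,0,0,0,0.06,0,0,0,0,0,0,0.06,0,0,0,0,0,0,0.06,0,0,0,0,0,0,0.06,0,0,0,0]'
python3 -m pendant '[0,0,0.06,0,0,0,0,0,0,0.06,0,0,0,0]'
python3 -m pendant '[0,0,0.06,0,0,0,0,0,0,0.06,0,0,0,0]'
```

```text
t: 8.72
ee_pos: [0.4913, 0.1937, 0.0815]
orientation: [0.309, 3.126, 0.0]
contact_force: [0.7, 0.2, -1.5]
opening: 0.152
gripper_force: 45.0
t: 8.88
ee_pos: [0.4913, 0.1937, 0.0803]
orientation: [0.309, 3.126, 0.0]
contact_force: [-0.5, -1.2, -1.9]
opening: 0.15
gripper_force: 45.0
t: 9.05
ee_pos: [0.4912, 0.1936, 0.0791]
orientation: [-0.308, -3.126, 0.0]
contact_force: [0.2, -0.7, -1.6]
opening: 0.15
gripper_force: 45.0
```

```bash
python3 -m pendant '[0,0,0.06,0,0,0,0,0,0,0.06,0,0,0,0]'
python3 -m pendant '[0,0,0.06,0,0,0,0,0,0,0.06,0,0,0,0]'
python3 -m pendant '[0,0,0.06,0,0,0,0,0,0,0.06,0,0,0,0]'
```

```text
t: 9.22
ee_pos: [0.4912, 0.1937, 0.0779]
orientation: [-0.309, -3.126, 0.0]
contact_force: [0.0, -0.9, -1.2]
opening: 0.149
gripper_force: 45.0
t: 9.38
ee_pos: [0.4912, 0.1937, 0.0767]
orientation: [-0.309, -3.126, 0.0]
contact_force: [-1.1, -2.0, -0.9]
opening: 0.152
gripper_force: 45.0
t: 9.55
ee_pos: [0.4912, 0.1937, 0.0755]
orientation: [-0.309, -3.126, 0.0]
contact_force: [-0.9, -2.0, -1.4]
opening: 0.152
gripper_force: 45.0
```

```bash
python3 -m pendant '[0,0,0.06,0,0,0,0,0,0,0.06,0,0,0,0,0,0,0.06,0,0,0,0,0,0,0.06,0,0,0,0]'
python3 -m pendant '[0,0,0.06,0,0,0,0,0,0,0.06,0,0,0,0,0,0,0.06,0,0,0,0,0,0,0.06,0,0,0,0]'
python3 -m pendant '[0,0,0.06,0,0,0,0,0,0,0.06,0,0,0,0,0,0,0.06,0,0,0,0,0,0,0.06,0,0,0,0]'
python3 -m pendant '[0,0,0.06,0,0,0,0,0,0,0.06,0,0,0,0,0,0,0.06,0,0,0,0,0,0,0.06,0,0,0,0]'
```

```text
t: 9.88
ee_pos: [0.4912, 0.1937, 0.0731]
orientation: [-0.309, -3.126, 0.0]
contact_force: [-0.4, -1.8, -0.5]
opening: 0.152
gripper_force: 45.0
t: 10.22
ee_pos: [0.4912, 0.1937, 0.0707]
orientation: [-0.309, -3.126, 0.0]
contact_force: [-0.4, -1.5, -1.0]
opening: 0.15
gripper_force: 45.0
t: 10.55
ee_pos: [0.4913, 0.1938, 0.0683]
orientation: [0.309, 3.126, 0.0]
contact_force: [-0.3, -1.1, -0.6]
opening: 0.151
gripper_force: 45.0
t: 10.88
ee_pos: [0.4913, 0.1938, 0.0659]
orientation: [0.308, 3.126, 0.0]
contact_force: [-0.4, 0.1, -1.4]
opening: 0.152
gripper_force: 45.0
```

```bash
python3 -m pendant '[0,0,0.06,0,0,0,0,0,0,0.06,0,0,0,0,0,0,0.06,0,0,0,0,0,0,0.06,0,0,0,0]'
python3 -m pendant '[0,0,0.06,0,0,0,0,0,0,0.06,0,0,0,0,0,0,0.06,0,0,0,0,0,0,0.06,0,0,0,0]'
python3 -m pendant '[0,0,0.06,0,0,0,0,0,0,0.06,0,0,0,0,0,0,0.06,0,0,0,0,0,0,0.06,0,0,0,0]'
python3 -m pendant '[0,0,0.06,0,0,0,0,0,0,0.06,0,0,0,0,0,0,0.06,0,0,0,0,0,0,0.06,0,0,0,0]'
```

```text
t: 11.22
ee_pos: [0.4912, 0.1937, 0.0635]
orientation: [-0.309, -3.126, 0.0]
contact_force: [-0.8, 0.7, 2.1]
opening: 0.151
gripper_force: 45.0
t: 11.55
ee_pos: [0.4913, 0.1937, 0.0612]
orientation: [0.309, 3.126, 0.0]
contact_force: [-1.4, -0.5, 3.2]
opening: 0.156
gripper_force: 45.0
t: 11.88
ee_pos: [0.4913, 0.1937, 0.0587]
orientation: [-0.309, -3.126, -0.0]
contact_force: [-1.7, -0.1, 4.1]
opening: 0.146
gripper_force: 45.0
t: 12.22
ee_pos: [0.4912, 0.1937, 0.0563]
orientation: [0.308, 3.126, 0.0]
contact_force: [-0.8, -0.1, 6.1]
opening: 0.147
gripper_force: 45.0
```

```bash
python3 -m pendant '[0,0,0.06,0,0,0,0,0,0,0.06,0,0,0,0,0,0,0.06,0,0,0,0,0,0,0,0,0,1,0,0,0,0,0,0,1,0]'
python3 -m pendant '[0,0,0,0,0,1,0,0,0,0,0,0,1,0,0,0,0,0,0,1,0]'; python3 -c "
from h import *
s=arm.read_state();print(s['torque'],s['joint_positions'][5])"
```

```text
t: 12.63
ee_pos: [0.4917, 0.1939, 0.0548]
orientation: [0.585, 3.086, 0.001]
contact_force: [-0.5, 0.8, 7.7]
opening: 0.151
gripper_force: 45.0
t: 12.88
ee_pos: [0.4919, 0.1939, 0.0549]
orientation: [0.984, 2.982, 0.001]
contact_force: [0.4, -0.1, 6.9]
opening: 0.151
gripper_force: 45.0
[-0.04081166  0.04438692  0.10003187] -0.6020217695782709
```

```bash
python3 -m pendant '[0,0,0,0,0,1,0,0,0,0,0,0,1,0,0,0,0,0,0,1,0,0,0,0,0,0,1,0,0,0,0,0,0,1,0,0,0,0,0,0,1,0]'
python3 -m pendant '[0,0,0,0,0,1,0,0,0,0,0,0,1,0,0,0,0,0,0,1,0,0,0,0,0,0,1,0,0,0,0,0,0,1,0,0,0,0,0,0,1,0,0,0,0,0,0,1,0,0,0,0,0,0,0,0]'; python3 -c "
from h import *
s=arm.read_state();M=T();print(s['torque'],np.degrees(np.arctan2(M[1,0],M[0,0])))"
```

```text
t: 13.38
ee_pos: [0.492, 0.194, 0.0549]
orientation: [1.722, 2.626, 0.002]
contact_force: [-1.0, 0.2, 7.2]
opening: 0.149
gripper_force: 45.0
t: 14.05
ee_pos: [0.492, 0.1939, 0.0549]
orientation: [2.434, 1.985, 0.002]
contact_force: [-0.5, 0.2, 6.9]
opening: 0.153
gripper_force: 45.0
[-0.12789551  0.04405188 -0.05518881] 78.40299708251581
```

```bash
python3 -m pendant '[0,0,-0.06,0,0,0,0,0,0,-0.06,0,0,0,0,0,0,-0.06,0,0,0,0,0,0,-0.06,0,0,0,0,0,0,-0.06,0,0,0,0]'
python3 -m pendant '[0,0,-0.06,0,0,0,0,0,0,-0.06,0,0,0,0]'
python3 -m pendant '[0,0,-0.06,0,0,0,0,0,0,-0.03,0,0,0,0]'
```

```text
t: 14.47
ee_pos: [0.492, 0.1939, 0.0579]
orientation: [2.429, 1.992, 0.002]
contact_force: [-0.1, 0.6, 4.3]
opening: 0.149
gripper_force: 45.0
t: 14.63
ee_pos: [0.492, 0.1939, 0.0591]
orientation: [2.428, 1.992, 0.002]
contact_force: [3.0, 0.3, 4.2]
opening: 0.158
gripper_force: 45.0
t: 14.8
ee_pos: [0.4917, 0.1939, 0.0599]
orientation: [2.429, 1.992, 0.001]
contact_force: [1.8, 0.8, 3.5]
opening: 0.151
gripper_force: 45.0
```

```bash
python3 -m pendant '[0,0,-0.03,0,0,0,0,0,0,-0.03,0,0,0,0]'
python3 -m pendant '[0,0,0,0,0,0,0,0,0,0,0,0,0,0]' 4
python3 -m pendant '[0,0,0,0,0,0,0.3,0,0,0,0,0,0,0.45,0,0,0,0,0,0,0.6,0,0,0,0,0,0,0.6,0,0,0,0,0,0,0.6,0,0,0,0,0,0,0.6,0,0,0,0,0,0,0.6]'
```

```text
t: 14.97
ee_pos: [0.4916, 0.1938, 0.06]
orientation: [2.428, 1.992, 0.002]
contact_force: [8.1, 3.6, -13.1]
opening: 0.15
gripper_force: 45.0
t: 15.13
ee_pos: [0.4914, 0.1938, 0.06]
orientation: [2.429, 1.993, 0.001]
contact_force: [5.9, 2.7, -3.3]
opening: 0.151
gripper_force: 4.0
t: 15.72
ee_pos: [0.4911, 0.1937, 0.0602]
orientation: [-2.429, -1.993, 0.0]
contact_force: [0.6, -0.3, -0.1]
opening: 0.595
gripper_force: 0.0
```

Seated firmly (−13 N as the bar met the groove). Back off straight up and check.

```bash
python3 -m pendant '[0,0,-0.5,0,0,0,0.6,0,0,-1.5,0,0,0,0.6,0,0,-2.5,0,0,0,0.6,0,0,-3,0,0,0,0.6,0,0,-3.5,0,0,0,0.6,0,0,-3.5,0,0,0,0.6,0,0,-3,0,0,0,0.6,0,0,0,0,0,0,0.6]'
python3 - <<'E'
from h import *
c,im=snap('wrist','w5.png'); print(w2px(c,[.491,.1937,.05]))
for r in nets.regions_of("wrist","toggle_grip"):print(r["score"],r["box"])
E
```

```text
t: 16.38
ee_pos: [0.4938, 0.1946, 0.2416]
orientation: [2.427, 1.991, 0.012]
contact_force: [1.1, 0.6, 1.9]
opening: 0.6
gripper_force: 0.0
(np.float64(320.9189648064636), np.float64(222.44857250149812))
0.89 [301.1, 196.7, 339.2, 258.8]
```

View pics/w5.png

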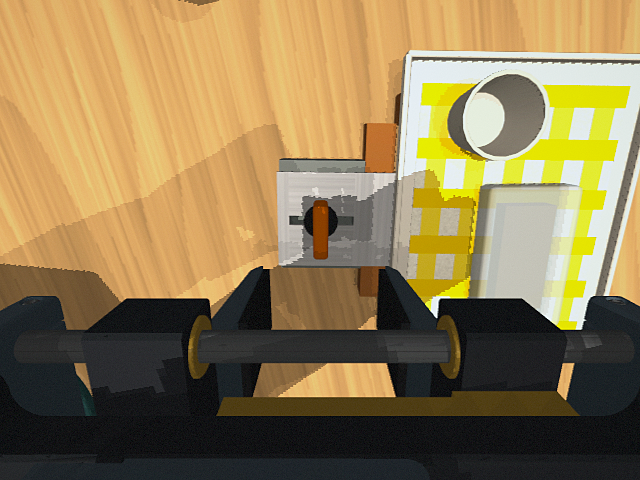

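The handle at (321,228) stands upright and crosswise to the slot (290–352, 220), with its collar flat on the tongue; the cup and snack box are undisturbed on the tray, and the gripper touches nothing.

```bash
python3 -c "
from station import arm
print(arm.close_job())"
```

```text
the job is handed in; nothing more can be done
None
```

The tray is locked: the toggle went through the slot, took its quarter turn and seated crosswise in the groove. I let go of it and handed the job in at about 16.5 s, and no force reading passed about 16 N.

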